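# Clear a carton jammed crosswise in a gravity feeder and feed it again

### The job

A small grey carton has come down the blue-framed gravity feeder crosswise and jammed where the white guide rails converge, under the clear cover. With the wooden pusher, push it from below back up the lane until it lies flat and free on the level loading shelf, and lay the pusher down on the bench beside the feeder. Then lift the carton out, turn it lengthwise and feed it in again from the top, so that it runs down under the cover and rests against the end stop; leave the multimeter and the roll of tape where they lie.

Things in the scene. Friction and masses are not known exactly. Their poses are not given: they have to be found in the camera images.
- feeder: Gravity feeder for small cartons, fixed to the bench: dark steel lane on a blue frame, 310 long, 158 wide. Origin on the bench top under the middle of the lane's foot; x runs level towards the upper end, y to the left of that, z up. The lane floor rises at 30 degrees from x 0, z 22 to a crest at x 227, z 153; from there a level shelf runs on. A blue end stop at the foot stands 24 above the floor.
- throat (a point): On the lane's middle line under the clear cover, 212 mm up the slope from the end stop, 20 above the floor. The flat clear cover (3 thick, 158 wide) spans the lane from 178 to 246 up the slope, its underside 54 above the floor (square to it); thumb screws at its sides reach 69. Below and above the cover the lane is open.
- foot_rest (a point): Where a carton's middle lies when it rests lengthwise against the end stop: 53 mm up the slope, 20 above the floor. White guide rails (8 thick): 72 clear between them up to 155 mm up the slope, then opening straight to 128 clear at 212, 128 from there on. Rails are 20 high up to 128, then 32. Lane and carton are slick: let go on the slope, a carton slides down to the stop by itself.
- shelf_mid (a point): Middle of the level loading shelf's surface (z 153), x 265 of the feeder: the shelf reaches from the crest (x 227) to a lip 9 high at x 302, between rails 26 high and 128 apart. A carton lying on it stays put, also when it overhangs the crest by less than half.
- carton: The jammed grey card carton, 105 x 40 x 56 mm, about 0.15 kg. Own x along its 105 length, y through its 40 thickness, z along its 56 width; origin: centre of one 105 x 40 side. At the start it lies on a 105 x 56 face, its length across the lane and z up the slope, both lower corners against the converging rails, wholly under the cover (190 to 246 mm up the slope).
- carton_mid (a point): Middle of the carton's volume.
- pusher: Wooden pusher lying on the bench to the left of the feeder: 177 long, 90 g. x runs along it towards the head; origin on its underside. The handle (18 wide, 20 high) runs from x -89 to +60, the head (46 wide, 24 high, black rubber face) from there to x +87.
- pusher_mid (a point): Point on the pusher 11 mm above its origin, about its middle.
- meter: Orange and black multimeter, 142 x 76 x 47, lying on the bench behind the PC case, bystander; origin under its middle.
- tape_roll: Roll of masking tape, 100 across and 25 high, lying on the bench behind the PC case, bystander; origin under its middle.

How it is judged:
By the outcome, as a careful person would: the job done as asked, in the order asked, and still so for the second after the job is handed in, with the robot touching nothing.
It also fails if it takes over 64 s, if anything falls off the work surface, if the arm or the gripper's body presses on something with over 40 N, if the wrist force passes 120 N, or if a joint passes its speed limit or range.

### The arm

A 7-joint arm with a two-finger parallel gripper is mounted at the origin on a cart in front of the work surface, level with it; the furniture and walls round the work are solid. World frame = base frame: x ahead of the robot, y to its left, z up, the work surface at z = 0. Lengths are in m, angles in rad, forces in N, time in s.
With the tool pointing down it reaches from about 0.425 to 0.925 m from the base axis. Payload 6.8 kg.
Tool frame: the origin (TCP) lies on the centre line of the jaws, within the pads' length; the fingertips stand bot.tip_reach ahead of it and the grasp point (between the pads) lies 3 mm ahead of it (bot.tip_reach is the distance from the TCP to the fingertips, in m); z points along the fingers, y is the line along which they close (so a half turn about z gives the same grasp; the last joint's range is limited). The gripper opens to 85 mm and grips with 20 to 120 N. Pads are 22 mm wide; open, the fingers measure 114 mm over their backs; the gripper's body (76 mm by 85 mm) begins 54 mm behind the grasp point. The pads swing forward as they close: fully open they stand 13 mm farther back than shut.
Start: joints at [-1.354, 0.477, 0.022, 1.555, -0.011, 1.109, -0.083], TCP at [0.215, 0.64, 0.253] pointing down, gripper open.
Joint ranges: [-2.96, 2.96], [-0.34, 2.1], [-1.41, 1.46], [0.24, 2.44], [-1.37, 4.51], [0.17, 1.92], [-2.96, 2.96]. Speed limits (rad/s): [2.39, 2.39, 3.14, 3.14, 3.14, 3.14, 3.14].

### API

Orientations are given as a unit quaternion [w, x, y, z].
In Python, from station import bot gives the robot as it stands.
- The arm moves only by the tool jog_arm, never from a script. Its argument "deltas" is a list of rows, each a list of 7 numbers: the shift along the world's x, y, z in m, then the turn, a rotation vector about the world's x, y, z in rad, then the opening, from 0 (shut) to 1 (fully open). In form: [[x, y, z, rx, ry, rz, grip], ...]. A call has 1 to 10 rows; each row shifts and turns the commanded pose from where the row before left it; what a row does not reach is not made up. A row lasts 1/10 s, in which the tool goes at most 50 mm and 8.59 degrees, less where a joint would pass 70% of its speed; a pose out of reach is approached as far as the arm can. A call with a gripper value outside its range is refused whole. The fingers move at their own pace and stop on an object; "newtons" is the grip in N (left out, the last holds). Time passes only in rows, so rows that do not move let the fingers close. It gives the time, the measured TCP pose, the force, the opening and the grip force at its end, in the units of the state.
- bot.get_obs(): the state, without advancing time (a new reading comes with each control period).
- bot.read_camera(name): name is "scene" or "top" or "wrist"; returns a dict with "img" (480x640x3 uint8, red, green, blue), "K" (3x3 intrinsics, pixels), "dist_coeffs" ([k1, k2, p1, p2, k3] as OpenCV has them; the pictures are not rectified), "eye" and "attitude" of the camera in the world. Camera axes: x right, y down, z forward; pixel columns grow to the right and rows downward; lengths in m; the calibration is good to about 2 mm. A picture is of the moment at which its call begins. There is no depth.
- bot.hand_in(): hands the job in; it is judged then, once.
The state is a dict: "t": time; "q": joint angles; "joint_vel": joint speeds; "joint_torque": joint torques, N m; "eef_pos": TCP position; "tool_rot": TCP orientation; "contact_force": force on the tool from outside, world axes, zero at the start; "torque": the same for the moment, N m; "gripper_width": opening from 0.0 (shut) to 1.0 (fully open); "grasp_force": force on a finger pad.
Only numpy, scipy, OpenCV 4.12 (cv2) and the standard library are available. Lean on these libraries where they do the work, as an engineer would, in place of code of your own. Each camera call takes 0.05 s, during which the arm holds its last target. There are 200 camera calls.

## Working session

There is one attempt and no reset: what is moved stays moved. The work goes in short steps, Python scripts to look and compute and a tool call to move; the robot and the scene stay as the last step left them, time stands still between calls to the robot, and variables do not carry over. Pictures are saved under pics/ and viewed, at most 10 in all, crops included, and the job is handed in when it is done.

Besides the shell and the picture viewer there is one more tool, called after "Call:" by a JSON object that holds its "op" and its "data". jog_arm: Moves the arm, as the interface text tells. Its arguments: {"type":"object","properties":{"deltas":{"type":"array"},"newtons":{"type":"number"}},"required":["deltas"]}

```bash
mkdir -p pics; ls
python3 - <<'E'
from station import bot
import cv2,numpy as np
o=bot.get_obs(); print(o['t'],o['eef_pos'],o['tool_rot'],o['gripper_width'],bot.tip_reach)
ims=[]
for n in ['scene','top']:
    c=bot.read_camera(n); cv2.imwrite(f'pics/{n}0.png',c['img'][:,:,::-1]); print(n,c['K'],c['dist_coeffs'],c['eye'],c['attitude'])
    np.savez(f'{n}0.npz',**{k:np.array(v) for k,v in c.items()})
E
```

```text
pics
0.0 [0.21473677 0.63912875 0.25216588] [-3.22200055e-04  1.61451032e-01  9.86880017e-01 -1.13673089e-03] 0.9981856763315885 0.022
scene [[562.43657952   0.         317.41415809]
 [  0.         562.43657952 242.62579428]
 [  0.           0.           1.        ]] [-0.15116547  0.          0.          0.          0.        ] [ 0.72563536 -0.52290725  1.33655511] [-0.2540796   0.94761824  0.18714618 -0.04939166]
top [[508.3404145    0.         318.70071748]
 [  0.         508.3404145  238.3127999 ]
 [  0.           0.           1.        ]] [-0.13413326  0.          0.          0.          0.        ] [0.28309188 0.14543647 1.16716955] [-0.05304211  0.71002207 -0.69899769  0.06676389]
```

View pics/scene0.png

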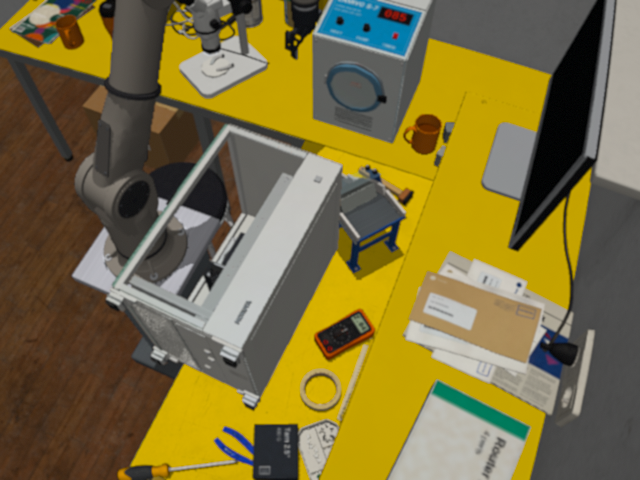

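View pics/top0.png

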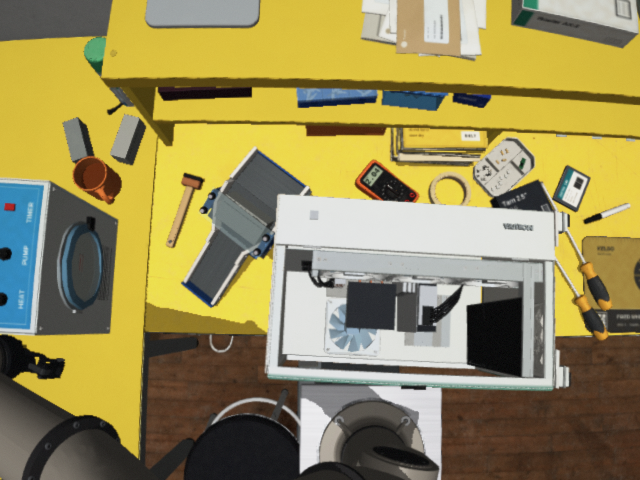

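Scene: the feeder is at about (370,220), behind the PC case. Top: the feeder's foot is at (195,290), its shelf at (275,165), the pusher runs (172,245)→(192,178) with the head up, the meter is at (387,182), and the tape is at (450,188).

```bash
cat > h.py <<'E'
import cv2,numpy as np
from scipy.spatial.transform import Rotation as R
def rot(q): return R.from_quat([q[1],q[2],q[3],q[0]]).as_matrix()
def ray(c,uv):
    p=cv2.undistortPoints(np.array(uv,float).reshape(-1,1,2),c['K'],c['dist_coeffs']).reshape(-1,2)
    d=np.c_[p,np.ones(len(p))]@rot(c['attitude']).T
    return np.array(c['eye']),d
def onz(c,uv,z):
    e,d=ray(c,uv); return e+d*((z-e[2])/d[:,2])[:,None]
def tri(c1,u1,c2,u2):
    e1,d1=ray(c1,u1); e2,d2=ray(c2,u2); a,b=d1[0],d2[0]
    s=np.linalg.lstsq(np.c_[a,-b],e2-e1,rcond=None)[0]
    p,q=e1+a*s[0],e2+b*s[1]; return (p+q)/2,np.linalg.norm(p-q)
def proj(c,P):
    M=rot(c['attitude']).T; rv=cv2.Rodrigues(M)[0]
    return cv2.projectPoints(np.array(P,float).reshape(-1,3),rv,-M@np.array(c['eye']),c['K'],c['dist_coeffs'])[0].reshape(-1,2)
E
python3 - <<'E'
from h import *
t=dict(np.load('top0.npz')); s=dict(np.load('scene0.npz'))
i=t['img'][130:315,150:345,::-1]; cv2.imwrite('pics/tc.png',cv2.resize(i,None,fx=3.2,fy=3.2,interpolation=cv2.INTER_CUBIC))
i=s['img'][150:280,320:425,::-1]; cv2.imwrite('pics/sc.png',cv2.resize(i,None,fx=4.5,fy=4.5,interpolation=cv2.INTER_CUBIC))
print('PC corner back-left top',tri(t,[[278,196]],s,[[340,163]]))
print('PC front-left top',tri(t,[[267,376]],s,[[228,126]]))
print('machine top right back', onz(t,[[48,181],[112,240],[110,330]],0.25))
print('upper shelf edge',onz(t,[[105,78],[640,108],[150,90]],0.3), 'lower',onz(t,[[170,138],[640,150]],0.0))
E
```

```text
PC corner back-left top (array([0.48615607, 0.19653998, 0.37214788]), np.float64(0.0028979551842493218))
PC front-left top (array([0.2034249 , 0.20837843, 0.35902468]), np.float64(0.0011049545309300363))
machine top right back [[0.5434702  0.65283011 0.25      ]
 [0.43047386 0.51252893 0.25      ]
 [0.26529848 0.50434283 0.25      ]]
upper shelf edge [[ 0.732518    0.53834851  0.3       ]
 [ 0.70583767 -0.50584961  0.3       ]
 [ 0.70654816  0.447742    0.3       ]] lower [[ 0.72513551  0.49033698  0.        ]
 [ 0.73213651 -0.71293388  0.        ]]
```

View pics/tc.png

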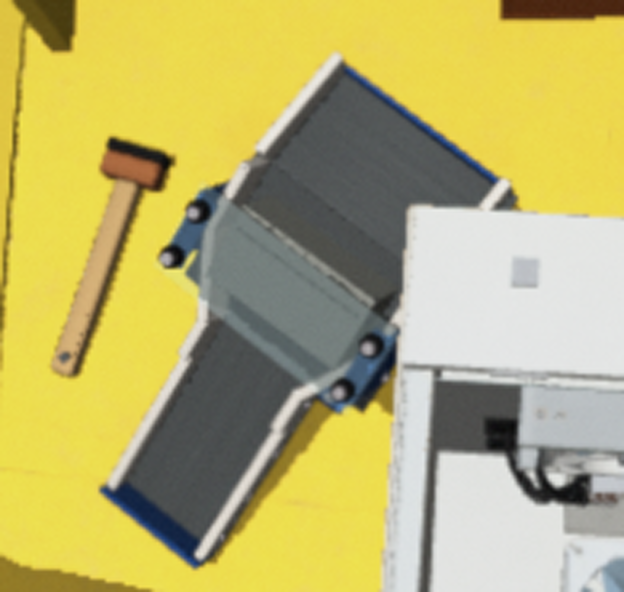

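View pics/sc.png

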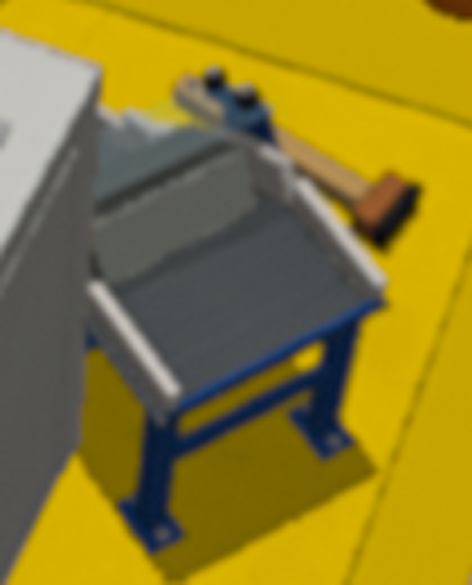

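Top crop: the lip runs (344,66)–(505,180), the foot stop's outer edge (103,490)–(197,565), and the pusher from (65,365) to the head's face at (140,145). Scene crop: the carton's grey upper side is at (175,210), under the cover.

```bash
cat >> h.py <<'E'
T=dict(np.load('top0.npz')); S=dict(np.load('scene0.npz'))
tc=lambda a:np.array(a,float)/3.2+[150,130]
sc=lambda a:np.array(a,float)/4.5+[320,150]
E
python3 - <<'E'
from h import *
foot=onz(T,tc([[103,490],[197,565]]),.043); lip=onz(T,tc([[344,66],[503,180]]),.162)
rl=onz(T,tc([[108,487],[183,365]]),.045)
print(foot,lip,[np.linalg.norm(a[0]-a[1]) for a in (foot,lip)])
f,l=foot.mean(0),lip.mean(0); d=(l-f)[:2]; print(np.linalg.norm(d),'yaw',np.degrees(np.arctan2(d[1],d[0])))
for a in (foot,lip):
    v=(a[0]-a[1])[:2]; print('perp yaw',np.degrees(np.arctan2(-v[0],v[1])))
ls=[tri(T,tc([a]),S,sc([b])) for a,b in [((344,66),(383,296)),((503,180),(172,402))]]; print(ls)
# pusher
p=onz(T,tc([[65,365],[125,183]]),.020); h=onz(T,tc([[110,140],[170,158]]),.024); print('pusher',p,h, np.linalg.norm(h.mean(0)-p[0]))
d=h.mean(0)-p[0]; print(np.degrees(np.arctan2(d[1],d[0])))
E
```

```text
[[0.36951799 0.42688983 0.043     ]
 [0.31922985 0.35875782 0.043     ]] [[0.6378001  0.25662874 0.162     ]
 [0.56299712 0.15210239 0.162     ]] [np.float64(0.08468097521292457), np.float64(0.12853499003812682)]
0.3179074651354581 yaw -36.35656436947984
perp yaw -36.43098062652272
perp yaw -35.58893403531814
[(array([0.64040753, 0.25832116, 0.16098383]), np.float64(0.005188007576779802)), (array([0.55991983, 0.15069981, 0.16588947]), np.float64(0.0047230134861948585))]
pusher [[0.46042708 0.46536249 0.02      ]
 [0.59594504 0.42977343 0.02      ]] [[0.62736228 0.4420625  0.024     ]
 [0.61417223 0.3967235  0.024     ]] 0.16684773326646749
-15.99758577473685
```

Call:
{"op": "jog_arm", "data": {"deltas": [[0.005,-0.035,0,0,0,0,0.6],[0.005,-0.035,0,0,0,0,0.6],[0.005,-0.035,0,0,0,0,0.6],[0.005,-0.035,0,0,0,0,0.6],[0.042,-0.007,-0.02,0,0,0.008,0.6],[0.042,-0.007,-0.02,0,0,0.008,0.6],[0.042,-0.007,-0.02,0,0,0.008,0.6],[0.042,-0.007,-0.02,0,0,0.008,0.6],[0.042,-0.007,-0.02,0,0,0.008,0.6],[0.042,-0.007,-0.02,0,0,0.008,0.6]], "newtons": 60}}

```text
t: 1.1
eef_pos: [0.4889, 0.4571, 0.1321]
tool_rot: [-0.0, 0.138, 0.99, -0.0]
contact_force: [1.0, 0.9, 1.8]
gripper_width: 0.601
grasp_force: 0.0
```

Run:
```python
from station import bot
from h import *
c=bot.read_camera('wrist'); cv2.imwrite('pics/w1.png',c['img'][:,:,::-1]); np.savez('w1.npz',**{k:np.array(v) for k,v in c.items()})
print(c['eye'],rot(c['attitude']).round(2).tolist(), proj(c,[.4889,.4571,.02]))
```

```text
[0.41628937 0.47719105 0.25375848] [[0.27, 0.92, 0.28], [0.96, -0.26, -0.08], [0.0, 0.29, -0.96]] [[325.18628923 239.37517995]]
```

View pics/w1.png

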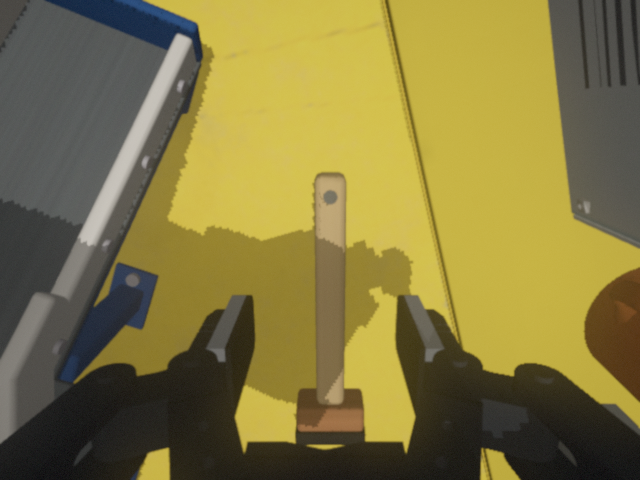

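The wrist view shows the handle from its tail (330,175) to its neck (331,402), between the open fingers. The feeder's left rail ends at (185,38) and the stop's left corner is at (198,25).

Run:
```python
from h import *
c=dict(np.load('w1.npz'))
p=onz(c,[[330,174],[331,402],[331,434]],.02); p[2]=onz(c,[[331,434]],.024); d=p[1]-p[0]
print(p,np.linalg.norm(d),np.degrees(np.arctan2(d[1],d[0])))
u=d/np.linalg.norm(d); print('grip -55:',p[0]+.034*u)
# left rail predicted, O,yaw
for yaw in (-36.2,):
  a=np.radians(yaw);U=np.array([np.cos(a),np.sin(a),0]);V=np.array([-U[1],U[0],0]);O=np.array([.353,.386,0]);Z=np.array([0,0,1.])
  sl=lambda s,y,h:O+V*y+U*(s*.866-h*.5)+Z*(.022+s*.5+h*.866)
  P=[sl(0,.036,.02),sl(0,.044,.02),sl(.128,.044,.02),sl(.128,.036,.02),sl(0,.044,.024)]
  print(proj(c,P).round(0).tolist()); print(((proj(T,P)-[150,130])*3.2).round(0).tolist())
```

```text
[[0.45340375 0.46988014 0.02      ]
 [0.59621498 0.43065451 0.02      ]
 [0.61675905 0.42486264 0.024     ]] 0.14810029883878442 -15.358545563027345
grip -55: [0.48618952 0.46087495 0.02      ]
[[174.0, 25.0], [192.0, 32.0], [66.0, 303.0], [44.0, 296.0], [191.0, 26.0]]
[[112.0, 495.0], [104.0, 488.0], [185.0, 348.0], [194.0, 355.0], [101.0, 490.0]]
```

Call:
{"op": "jog_arm", "data": {"deltas": [[-0.003,0.004,-0.03,0,0,0.008,0.6],[0,0,-0.03,0,0,0,0.6],[0,0,-0.03,0,0,0,0.6],[0,0,-0.01,0,0,0,0.5],[0,0,0,0,0,0,0.3],[0,0,0,0,0,0,0.1]]}}

```text
t: 1.75
eef_pos: [0.4851, 0.4622, 0.0344]
tool_rot: [0.0, 0.134, 0.991, 0.001]
contact_force: [1.2, 1.5, 0.8]
gripper_width: 0.185
grasp_force: 61.5
```

Call:
{"op": "jog_arm", "data": {"deltas": [[0,0,0,0,0,0,0.0],[0,0,0,0,0,0,0],[0,0,0,0,0,0,0]]}}

```text
t: 2.05
eef_pos: [0.4848, 0.4622, 0.0343]
tool_rot: [0.0, 0.134, 0.991, 0.001]
contact_force: [0.8, 0.3, -0.2]
gripper_width: 0.184
grasp_force: 60.3
```

Call:
{"op": "jog_arm", "data": {"deltas": [[0,0,0,0,0,0,0.35],[0,0,-0.004,0,0,0,0.35],[0,0,-0.004,0,0,0,0.35],[0,0,0,0,0,0,0.1],[0,0,0,0,0,0,0],[0,0,0,0,0,0,0]], "newtons": 80}}

```text
t: 2.65
eef_pos: [0.4843, 0.4616, 0.0251]
tool_rot: [-0.0, 0.134, 0.991, -0.0]
contact_force: [1.3, 0.5, -0.0]
gripper_width: 0.188
grasp_force: 79.3
```

Call:
{"op": "jog_arm", "data": {"deltas": [[0,0,0.045,0,0,0,0],[0,0,0.045,0,0,-0.073,0],[0,0,0.045,0,0,-0.073,0],[0,0,0.045,0,0,-0.073,0],[-0.01,-0.006,0.045,0,0,-0.073,0],[-0.028,-0.011,0,0,0,-0.071,0],[-0.028,-0.011,0,-0.077,-0.106,0,0],[-0.028,-0.011,0,-0.077,-0.106,0,0],[-0.028,-0.011,0,-0.077,-0.106,0,0],[-0.028,-0.011,0,-0.078,-0.105,0,0]]}}

```text
t: 3.65
eef_pos: [0.3335, 0.4007, 0.2513]
tool_rot: [0.249, 0.3, 0.918, -0.079]
contact_force: [-0.0, 1.4, -1.9]
gripper_width: 0.19
grasp_force: 79.5
```

```bash
cat >> h.py <<'E'
a=np.radians(-36.2);U=np.array([np.cos(a),np.sin(a),0]);V=np.array([-U[1],U[0],0]);O=np.array([.353,.386,0]);Z=np.array([0,0,1.])
sl=lambda s,y,h:O+V*y+U*(s*.866-h*.5)+Z*(.022+s*.5+h*.866)
def where(o):
    p=np.array(o['eef_pos'])-O; x,y,z=p@U,p@V,p[2]-.022
    M=np.c_[U,V,Z].T@rot(o['tool_rot'])
    print('t',round(o['t'],2),'pos',np.round(o['eef_pos'],4),'slope s,y,h mm',np.round([1e3*(x*.866+z*.5),1e3*y,1e3*(z*.866-x*.5)],1),'flat x',round(x*1e3,1),'tool axes in feeder frame\n',M.round(3),'F',np.round(o['contact_force'],1),'grip',o['gripper_width'],o['grasp_force'])
E
python3 -c "
from station import bot
from h import *
o=bot.get_obs(); where(o); print(o['q'])
p=np.array(o['eef_pos'])
for q in [(.02,0,.085),(.02,0,.051),(.042,0,.051),(.042,0,.029)]: print(q,(sl(*q)-p).round(4))
W=R.from_matrix(rot(o['tool_rot'])); n=-U*.5+Z*.866
M=np.c_[np.cross(V,-n),V,-n]; print('rotvec fix',(R.from_matrix(M)*W.inv()).as_rotvec().round(4))
c=bot.read_camera('scene'); cv2.imwrite('pics/s2.png',cv2.resize(c['img'][60:300,200:440,::-1],None,fx=2.4,fy=2.4))"
```

```text
t 3.65 pos [0.3335 0.4007 0.2513] slope s,y,h mm [ 93.5   0.3 210.8] flat x -24.4 tool axes in feeder frame
 [[-0.864 -0.001  0.504]
 [ 0.001  1.     0.004]
 [-0.504  0.004 -0.864]] F [-0.   1.4 -1.9] grip 0.18978002394988586 79.50155854225159
[-1.51673537  0.29750883  0.27988545  1.95566592  0.47415829  1.11202693
 -0.56196731]
(0.02, 0, 0.085) [-0.0008  0.0002 -0.1456]
(0.02, 0, 0.051) [ 0.0129 -0.0099 -0.1751]
(0.042, 0, 0.051) [ 0.0283 -0.0211 -0.1641]
(0.042, 0, 0.029) [ 0.0372 -0.0276 -0.1831]
rotvec fix [-0.0009  0.0058 -0.0011]
```

Call:
{"op": "jog_arm", "data": {"deltas": [[0,0,-0.045,0,0.005,0,0],[0,0,-0.045,0,0,0,0],[0,0,-0.04,0,0,0,0],[-0.001,0,-0.015,0,0,0,0],[0,0,0,0,0,0,0]]}}

```text
t: 4.2
eef_pos: [0.333, 0.3998, 0.104]
tool_rot: [0.244, 0.299, 0.919, -0.083]
contact_force: [0.5, 0.8, -0.9]
gripper_width: 0.19
grasp_force: 79.5
```

```bash
python3 -c "
from station import bot
from h import *
o=bot.get_obs(); where(o)
c=bot.read_camera('wrist'); d=bot.read_camera('top')
cv2.imwrite('pics/w2.png',np.hstack([cv2.resize(c['img'],(420,315)),cv2.resize(d['img'][150:310,160:320],(315,315))])[:,:,::-1])"
```

```text
t 4.2 pos [0.333  0.3998 0.104 ] slope s,y,h mm [20.  -0.7 83.2] flat x -24.3 tool axes in feeder frame
 [[-0.867 -0.001  0.498]
 [-0.004  1.    -0.005]
 [-0.498 -0.006 -0.867]] F [ 0.5  0.8 -0.9] grip 0.1902935620095234 79.45450186729431
```

View pics/w2.png

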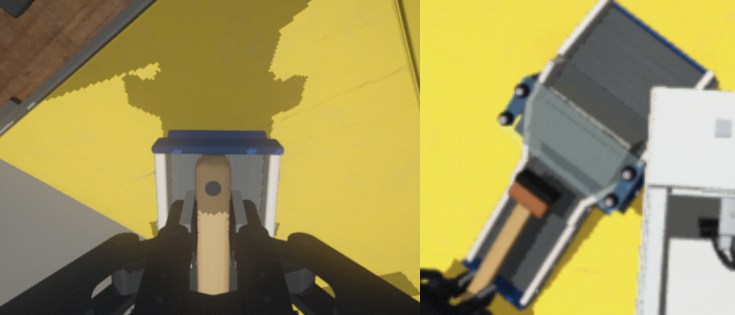

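The pusher hangs centred over the lane: handle at column 213, with the rails at 162 and 275. Its head is just below the cover's lower edge.

Call:
{"op": "jog_arm", "data": {"deltas": [[0.0066,-0.0044,-0.014,0,0,0,0],[0.0066,-0.0044,-0.0137,0,0,0,0],[0.0077,-0.0056,0.0055,0,0,0,0],[0.0077,-0.0056,0.0055,0,0,0,0],[0.0045,-0.0033,-0.0095,0,0,0,0],[0.0044,-0.0032,-0.0095,0,0,0,0],[0,0,0,0,0,0,0]]}}

```text
t: 5.0
eef_pos: [0.3711, 0.3729, 0.0687]
tool_rot: [0.244, 0.3, 0.919, -0.082]
contact_force: [0.3, 0.8, -0.3]
gripper_width: 0.187
grasp_force: 79.5
```

```bash
python3 -c "
from station import bot
from h import *
o=bot.get_obs(); where(o)"
```

```text
t 5.0 pos [0.3711 0.3729 0.0687] slope s,y,h mm [42.7  0.1 29.3] flat x 22.4 tool axes in feeder frame
 [[-0.868  0.001  0.497]
 [-0.001  1.    -0.004]
 [-0.497 -0.004 -0.868]] F [ 0.3  0.8 -0.3] grip 0.18679430046723508 79.54299688339233
```

Call:
{"op": "jog_arm", "data": {"deltas": [[0.0028,-0.0021,0.002,0,0,0,0],[0.0035,-0.0026,0.0025,0,0,0,0],[0.0035,-0.0026,0.0025,0,0,0,0],[0.0035,-0.0026,0.0025,0,0,0,0],[0.0035,-0.0026,0.0025,0,0,0,0],[0.0035,-0.0025,0.0025,0,0,0,0],[0.0035,-0.0025,0.0025,0,0,0,0],[0.0035,-0.0025,0.0025,0,0,0,0]]}}

```text
t: 5.8
eef_pos: [0.3985, 0.354, 0.0894]
tool_rot: [0.244, 0.3, 0.919, -0.081]
contact_force: [-0.5, -0.1, -0.9]
gripper_width: 0.188
grasp_force: 79.5
```

Call:
{"op": "jog_arm", "data": {"deltas": [[0.0035,-0.0026,0.0025,0,0,0,0],[0.0035,-0.0026,0.0025,0,0,0,0],[0.0035,-0.0026,0.0025,0,0,0,0],[0.0035,-0.0025,0.0025,0,0,0,0],[0.0035,-0.0025,0.0025,0,0,0,0],[0,0,0,0,0,0,0]]}}

```text
t: 6.4
eef_pos: [0.4165, 0.3407, 0.1021]
tool_rot: [0.244, 0.3, 0.918, -0.081]
contact_force: [1.6, 0.4, -0.7]
gripper_width: 0.189
grasp_force: 79.5
```

```bash
python3 -c "
from station import bot
from h import *
o=bot.get_obs(); where(o)
c=bot.read_camera('scene'); d=bot.read_camera('top')
cv2.imwrite('pics/p1.png',np.hstack([cv2.resize(c['img'][150:255,310:415],(400,400)),cv2.resize(d['img'][140:300,170:330],(400,400))])[:,:,::-1])"
```

```text
t 6.4 pos [0.4165 0.3407 0.1021] slope s,y,h mm [107.6   1.   30.4] flat x 78.0 tool axes in feeder frame
 [[-0.868  0.001  0.497]
 [-0.     1.    -0.002]
 [-0.497 -0.002 -0.868]] F [ 1.6  0.4 -0.7] grip 0.18877837983938925 79.50608968734741
```

View pics/p1.png

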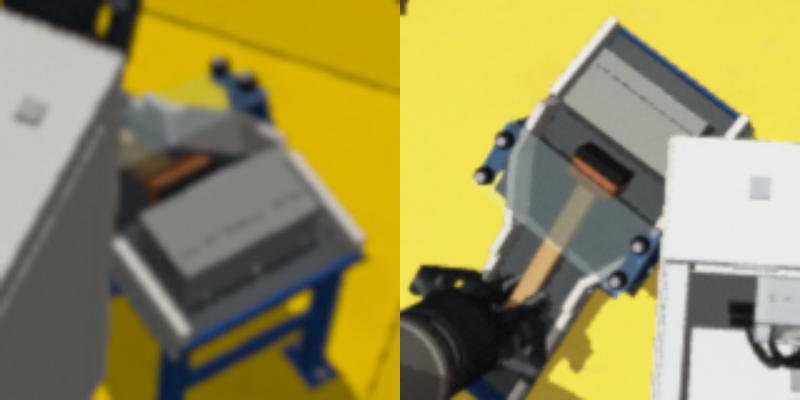

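The carton lies flat on the shelf, square to it. In the top crop its far-left corner is at (203,47), and its near edge runs (157,97)→(265,165); it is clear of the head.

Run:
```python
from h import *
p=np.array([[203,47],[157,97],[308,122],[265,165]])/2.5+[170,140]
q=onz(T,p,.193)-O; print(np.c_[q@U,q@V].round(4))
```

```text
[[ 0.2783  0.0539]
 [ 0.2236  0.0572]
 [ 0.2798 -0.0511]
 [ 0.2317 -0.0455]]
```

Call:
{"op": "jog_arm", "data": {"deltas": [[0.0035,-0.0026,0.0025,0,0,0,0],[0.0035,-0.0026,0.0025,0,0,0,0],[0.0028,-0.002,0.002,0,0,0,0],[0.0021,-0.0015,0.0015,0,0,0,0],[0,0,0,0,0,0,0]]}}

```text
t: 7.0
eef_pos: [0.4281, 0.3323, 0.1104]
tool_rot: [0.244, 0.3, 0.919, -0.081]
contact_force: [1.4, 0.9, -0.8]
gripper_width: 0.188
grasp_force: 79.5
```

Call:
{"op": "jog_arm", "data": {"deltas": [[-0.007,0.0051,-0.005,0,0,0,0],[-0.0098,0.0072,-0.007,0,0,0,0],[-0.0098,0.0072,-0.007,0,0,0,0],[-0.0098,0.0072,-0.007,0,0,0,0],[-0.0098,0.0072,-0.007,0,0,0,0],[-0.007,0.0051,-0.005,0,0,0,0],[-0.0035,0.0025,-0.0025,0,0,0,0],[0,0,0,0,0,0,0]]}}

```text
t: 7.8
eef_pos: [0.3703, 0.3747, 0.0692]
tool_rot: [0.244, 0.299, 0.919, -0.081]
contact_force: [1.6, -0.2, -0.4]
gripper_width: 0.19
grasp_force: 79.5
```

```bash
python3 -c "
from station import bot
from h import *
o=bot.get_obs(); where(o)"
```

```text
t 7.8 pos [0.3703 0.3747 0.0692] slope s,y,h mm [41.5  1.1 30.5] flat x 20.7 tool axes in feeder frame
 [[-0.868 -0.002  0.497]
 [-0.003  1.    -0.002]
 [-0.497 -0.003 -0.868]] F [ 1.6 -0.2 -0.4] grip 0.1903662666311273 79.50538516044617
```

Call:
{"op": "jog_arm", "data": {"deltas": [[-0.0043,0.0031,0.0091,0,0,0,0],[-0.0042,0.0031,0.0091,0,0,0,0],[-0.0077,0.0056,-0.0055,0,0,0,0],[-0.0077,0.0056,-0.0055,0,0,0,0],[-0.007,0.005,0.015,0,0,0,0],[-0.007,0.005,0.015,0,0,0,0],[0,0,0.04,0,0,0,0],[0,0,0.045,0,0,0,0],[0,0,0.045,0,0,0,0],[0,0,0.02,0,0,0,0]]}}

```text
t: 8.8
eef_pos: [0.333, 0.4031, 0.26]
tool_rot: [0.244, 0.3, 0.919, -0.079]
contact_force: [1.8, 0.1, -1.1]
gripper_width: 0.191
grasp_force: 79.6
```

Call:
{"op": "jog_arm", "data": {"deltas": [[0.028,0.011,0,0.077,0.106,0,0],[0.028,0.011,0,0.077,0.106,0,0],[0.028,0.011,0,0.077,0.106,0,0],[0.028,0.011,0,0.078,0.105,0,0],[0.028,0.011,0,0,0,0.073,0],[0.01,0.006,0,0,0,0.073,0],[0,0,0,0,0,0.073,0],[0,0,0,0,0,0.073,0],[0,0,0,0,0,0.071,0],[0,0,0,0,0,0,0]]}}

```text
t: 9.8
eef_pos: [0.4821, 0.4629, 0.2556]
tool_rot: [-0.003, 0.132, 0.991, -0.002]
contact_force: [0.1, -0.3, -0.0]
gripper_width: 0.191
grasp_force: 79.5
```

```bash
python3 -c "
from station import bot
from h import *
o=bot.get_obs(); where(o)
W=R.from_matrix(rot(o['tool_rot'])); b=np.radians(74.6); y=np.array([np.cos(b),np.sin(b),0])
M=np.c_[np.cross(y,-Z),y,-Z]; print('rotvec fix',(R.from_matrix(M)*W.inv()).as_rotvec().round(4), (np.array([.482,.463,.027])-o['eef_pos']).round(4))"
```

```text
t 9.8 pos [0.4821 0.4629 0.2556] slope s,y,h mm [167.7 138.3 172.9] flat x 58.8 tool axes in feeder frame
 [[-0.934 -0.358 -0.004]
 [-0.358  0.934 -0.006]
 [ 0.005 -0.004 -1.   ]] F [ 0.1 -0.3 -0. ] grip 0.19056954939721651 79.48177099227905
rotvec fix [ 0.0025 -0.0062 -0.0031] [-1.000e-04  1.000e-04 -2.286e-01]
```

Call:
{"op": "jog_arm", "data": {"deltas": [[0,0,-0.045,0.002,-0.006,0,0],[0,0,-0.045,0,0,0,0],[0,0,-0.045,0,0,0,0],[0,0,-0.045,0,0,0,0],[0,0,-0.033,0,0,0,0],[0,0,-0.01,0,0,0,0],[0,0,-0.004,0,0,0,0],[0,0,-0.002,0,0,0,0],[0,0,0,0,0,0,0]]}}

```text
t: 10.7
eef_pos: [0.4839, 0.4636, 0.0296]
tool_rot: [0.002, 0.133, 0.991, 0.002]
contact_force: [0.7, 0.8, -0.5]
gripper_width: 0.187
grasp_force: 79.5
```

Call:
{"op": "jog_arm", "data": {"deltas": [[0,0,-0.002,0,0,0,0],[0,0,-0.001,0,0,0,0],[0,0,0,0,0,0,0]]}}

```text
t: 11.0
eef_pos: [0.4831, 0.4628, 0.0253]
tool_rot: [0.001, 0.133, 0.991, 0.001]
contact_force: [1.4, 0.2, 0.1]
gripper_width: 0.187
grasp_force: 79.5
```

Call:
{"op": "jog_arm", "data": {"deltas": [[0,0,0,0,0,0,0.4],[0,0,0,0,0,0,0.4],[0,0,0.01,0,0,0,0.4],[0,0,0.045,0,0,0.1,0.6],[0,0,0.045,0,0,0.14,0.9],[0,0,0.045,0,0,0.14,0.95],[0,0,0.045,0,0,0.14,0.95],[0,0,0.045,0,0,0.14,0.95],[0,0,0.045,0,0,0.14,0.95],[0,0,0,0,0,0,0.95]]}}

```text
t: 12.0
eef_pos: [0.4855, 0.4647, 0.314]
tool_rot: [0.006, -0.265, 0.964, 0.004]
contact_force: [1.0, 0.6, 0.5]
gripper_width: 0.95
grasp_force: 0.0
```

```bash
python3 -c "
from station import bot
from h import *
o=bot.get_obs(); where(o); print(o['q'])
d=bot.read_camera('top'); c=bot.read_camera('scene')
np.savez('t2.npz',**{k:np.array(v) for k,v in d.items()}); np.savez('s2.npz',**{k:np.array(v) for k,v in c.items()})
cv2.imwrite('pics/c1.png',np.hstack([cv2.resize(c['img'][150:255,310:415],(400,400),interpolation=cv2.INTER_CUBIC),cv2.resize(d['img'][140:240,220:320],(400,400),interpolation=cv2.INTER_CUBIC)])[:,:,::-1])"
```

```text
t 12.0 pos [0.4855 0.4647 0.314 ] slope s,y,h mm [198.3 141.7 222.6] flat x 60.5 tool axes in feeder frame
 [[-0.392 -0.92   0.001]
 [-0.92   0.392  0.015]
 [-0.015  0.005 -1.   ]] F [1.  0.6 0.5] grip 0.9502955460294571 0.0
[-0.81831661  0.42129004 -0.05326362  1.49977331  0.02311566  1.20567677
  1.23164825]
```

View pics/c1.png

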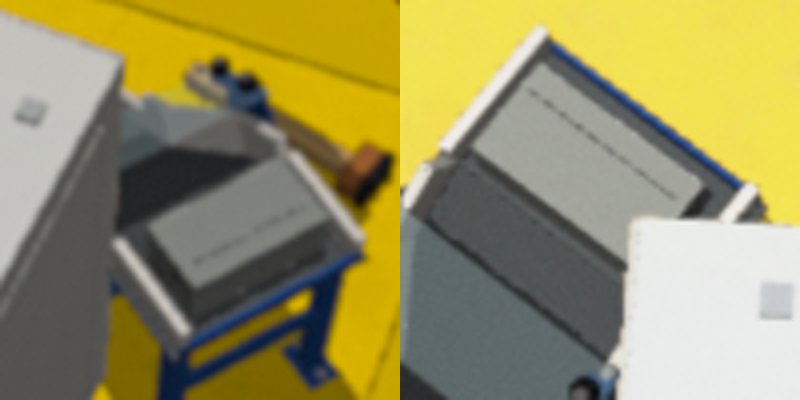

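The carton is flat on the shelf and free. In the top crop its top corners are at (142,60), (70,150) and (303,183); the pusher lies on the bench.

Run:
```python
from h import *
c=dict(np.load('t2.npz'))
p=np.array([[142,60],[70,150],[303,183]])/4+[220,140]
w=onz(c,p,.193);q=w-O; print(np.c_[q@U,q@V].round(4))
d=w[0]-w[2]; print('len dir yaw feeder',np.degrees(np.arctan2(-d@U,d@V)),np.linalg.norm(d),np.linalg.norm(w[0]-w[1]))
ctr=(w[1]+w[2])/2; print('centre',ctr,(ctr-O)@U,(ctr-O)@V)
g=ctr+V*.033
print('grip',g)
```

```text
[[ 0.2898  0.052 ]
 [ 0.2313  0.0514]
 [ 0.2879 -0.0513]]
len dir yaw feeder -1.055709577836964 0.10337890621351604 0.05844984768407488
centre [0.56250014 0.23273129 0.193     ] 0.2595796654651516 5.019836233097208e-05
grip [0.58199012 0.25936098 0.193     ]
```

Call:
{"op": "jog_arm", "data": {"deltas": [[0.016,-0.034,0,0,0,0.134,0.95],[0.016,-0.034,0,0,0,0.134,0.95],[0.016,-0.034,0,0,0,0.133,0.95],[0.016,-0.034,0,0,0,0,0.95],[0.016,-0.034,-0.01,0,0,0,0.95],[0.016,-0.035,-0.02,0,0,0,0.95],[0,0,-0.03,0,0,0,0.95],[0,0,-0.02,0,0,0,0.95],[0,0,0,0,0,0,0.95]], "newtons": 30}}

```text
t: 13.0
eef_pos: [0.5765, 0.2559, 0.2203]
tool_rot: [-0.004, -0.45, 0.893, 0.001]
contact_force: [1.2, 0.6, 0.9]
gripper_width: 0.947
grasp_force: 0.0
```

```bash
cat >> h.py <<'E'
def fix(o,y,z):
    W=R.from_matrix(rot(o['tool_rot'])); print('rotfix',(R.from_matrix(np.c_[np.cross(y,z),y,z])*W.inv()).as_rotvec().round(4))
E
python3 -c "
from station import bot
from h import *
o=bot.get_obs(); where(o); print(o['q'])
fix(o,-U,-Z); print(np.array([.582,.259,.187])-o['eef_pos'])"
```

```text
t 13.0 pos [0.5765 0.2559 0.2203] slope s,y,h mm [321.9  27.   43.1] flat x 257.2 tool axes in feeder frame
 [[-0.006 -1.    -0.005]
 [-1.     0.006 -0.007]
 [ 0.007  0.005 -1.   ]] F [1.2 0.6 0.9] grip 0.9473783420213258 0.0
[-0.46713453  0.44103699 -0.06544417  1.69050207  0.03087849  1.01913414
  1.96105249]
rotfix [ 0.0027 -0.0078  0.006 ]
[ 0.00552735  0.00313588 -0.03328252]
```

Call:
{"op": "jog_arm", "data": {"deltas": [[0.005,0.003,-0.01,0.003,-0.008,0.006,0.95],[0,0,-0.012,0,0,0,0.95],[0,0,-0.011,0,0,0,0.95],[0,0,0,0,0,0,0.95]]}}

```text
t: 13.4
eef_pos: [0.583, 0.2603, 0.1899]
tool_rot: [0.003, -0.453, 0.891, 0.0]
contact_force: [-0.4, 0.7, 0.2]
gripper_width: 0.946
grasp_force: 0.0
```

Call:
{"op": "jog_arm", "data": {"deltas": [[0,0,0,0,0,0,0.6],[0,0,0,0,0,0,0.5],[0,0,0,0,0,0,0.4],[0,0,0,0,0,0,0.4],[0,0,0,0,0,0,0.4]]}}

```text
t: 13.9
eef_pos: [0.5843, 0.2608, 0.1925]
tool_rot: [0.005, -0.453, 0.892, 0.0]
contact_force: [-0.1, 0.8, 3.3]
gripper_width: 0.648
grasp_force: 32.9
```

```bash
python3 -c "
from station import bot
from h import *
o=bot.get_obs(); where(o); fix(o,-U,-Z)"
```

```text
t 13.9 pos [0.5843 0.2608 0.1925] slope s,y,h mm [310.9  35.6  17.3] flat x 260.6 tool axes in feeder frame
 [[ 0.001 -1.     0.004]
 [-1.    -0.001  0.009]
 [-0.009 -0.004 -1.   ]] F [-0.1  0.8  3.3] grip 0.6476926994496643 32.943867444992065
rotfix [-0.0052  0.0088 -0.0011]
```

Call:
{"op": "jog_arm", "data": {"deltas": [[0,0,0.01,0,0,0,0.4],[0,0,0.03,0,0,0,0.4],[0,0,0.035,0,0,0,0.4],[0,0,0.035,0,0,-0.1,0.4],[0,0,0,0,0,-0.14,0.4],[0,0,0,0,0,-0.14,0.4],[0,0,0,0,0,-0.14,0.4],[0,0,0,0,0,-0.14,0.4],[0,0,0,0,0,-0.14,0.4],[0,0,0,0,0,-0.14,0.4]], "newtons": 45}}

```text
t: 14.9
eef_pos: [0.5837, 0.2605, 0.3022]
tool_rot: [0.004, 0.003, 1.0, -0.002]
contact_force: [1.2, 0.2, -0.5]
gripper_width: 0.641
grasp_force: 49.4
```

Call:
{"op": "jog_arm", "data": {"deltas": [[0,0,0,0,0,-0.14,0.4],[0,0,0,0,0,-0.14,0.4],[0,0,0,0,0,-0.14,0.4],[0,0,0,0,0,-0.14,0.4],[0,0,0,0,0,-0.07,0.4],[-0.009,-0.005,0,-0.077,-0.106,0,0.4],[-0.009,-0.005,0,-0.077,-0.106,0,0.4],[-0.009,-0.005,0,-0.077,-0.106,0,0.4],[-0.009,-0.005,0,-0.078,-0.105,0,0.4],[0,0,0,0,0,0,0.4]]}}

```text
t: 15.9
eef_pos: [0.5439, 0.2435, 0.3001]
tool_rot: [0.249, 0.295, 0.919, -0.084]
contact_force: [0.3, 1.7, -0.8]
gripper_width: 0.645
grasp_force: 49.4
```

```bash
python3 -c "
from station import bot
from h import *
o=bot.get_obs(); where(o); fix(o,V,U*.5-Z*.866)
for q in [(.35,0,.12),(.35,0,.0435),(.27,0,.0435)]: print(q,(sl(*q)-o['eef_pos']).round(4))"
```

```text
t 15.9 pos [0.5439 0.2435 0.3001] slope s,y,h mm [345.4  -2.3 121.7] flat x 238.2 tool axes in feeder frame
 [[-0.862 -0.008  0.507]
 [-0.011  1.    -0.002]
 [-0.507 -0.007 -0.862]] F [ 0.3  1.7 -0.8] grip 0.6449004821419723 49.42375659942627
rotfix [ 0.0106  0.0021 -0.0081]
(0.35, 0, 0.12) [ 0.0053 -0.001   0.0008]
(0.35, 0, 0.0435) [ 0.0361 -0.0236 -0.0654]
(0.27, 0, 0.0435) [-0.0198  0.0173 -0.1054]
```

Call:
{"op": "jog_arm", "data": {"deltas": [[0.008,-0.004,-0.005,0.01,0.002,-0.008,0.4],[0.007,-0.005,-0.015,0,0,0,0.4],[0.007,-0.005,-0.015,0,0,0,0.4],[0.007,-0.005,-0.015,0,0,0,0.4],[0.006,-0.004,-0.012,0,0,0,0.4],[0,0,0,0,0,0,0.4]]}}

```text
t: 16.5
eef_pos: [0.5845, 0.2145, 0.2387]
tool_rot: [0.246, 0.306, 0.916, -0.082]
contact_force: [0.3, 0.6, -0.1]
gripper_width: 0.644
grasp_force: 49.4
```

```bash
python3 -c "
from station import bot
from h import *
o=bot.get_obs(); where(o); fix(o,V,U*.5-Z*.866)
print((sl(.27,0,.0435)-o['eef_pos']).round(4))
d=bot.read_camera('wrist'); c=bot.read_camera('scene'); t=bot.read_camera('top')
cv2.imwrite('pics/f1.png',np.hstack([cv2.resize(c['img'][140:245,310:415],(260,260)),cv2.resize(d['img'],(270,260)),cv2.resize(t['img'][140:270,200:330],(260,260))])[:,:,::-1])"
```

```text
t 16.5 pos [0.5845 0.2145 0.2387] slope s,y,h mm [357.9  -1.7  43.6] flat x 288.1 tool axes in feeder frame
 [[-0.866  0.013  0.5  ]
 [ 0.012  1.    -0.006]
 [-0.501  0.001 -0.866]] F [ 0.3  0.6 -0.1] grip 0.6439360244555423 49.36671853065491
rotfix [-0.0005  0.0011  0.0131]
[-0.0604  0.0463 -0.044 ]
```

View pics/f1.png

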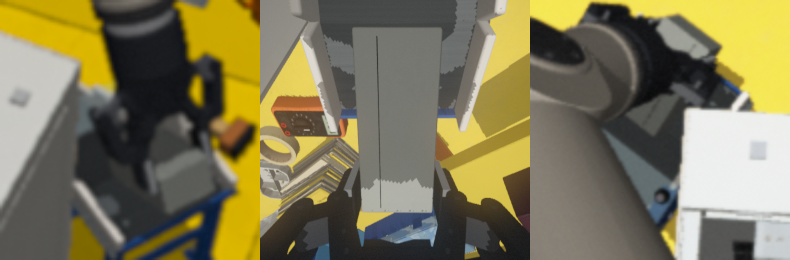

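The carton is held lengthwise, centred between the rails (carton mid at column 398, rails at 303 and 495 in the wrist panel), with its lower end towards the cover.

Call:
{"op": "jog_arm", "data": {"deltas": [[0.001,0.0014,0,0,0,0.013,0.4],[-0.0077,0.0056,-0.0055,0,0,0,0.4],[-0.0077,0.0056,-0.0055,0,0,0,0.4],[-0.0077,0.0056,-0.0055,0,0,0,0.4],[-0.0077,0.0056,-0.0055,0,0,0,0.4],[0,0,0,0,0,0,0.4]]}}

```text
t: 17.25
eef_pos: [0.5513, 0.2431, 0.2165]
tool_rot: [0.247, 0.296, 0.919, -0.079]
contact_force: [0.1, 0.0, -0.1]
gripper_width: 0.647
grasp_force: 49.4
```

Call:
{"op": "jog_arm", "data": {"deltas": [[-0.0077,0.0056,-0.0055,0,0,0,0.4],[-0.0077,0.0056,-0.0055,0,0,0,0.4],[-0.0077,0.0056,-0.0055,0,0,0,0.4],[-0.0077,0.0056,-0.0055,0,0,0,0.4],[0,0,0,0,0,0,0.4]]}}

```text
t: 17.75
eef_pos: [0.5208, 0.2652, 0.1946]
tool_rot: [0.247, 0.297, 0.919, -0.079]
contact_force: [1.5, 0.2, -0.8]
gripper_width: 0.645
grasp_force: 49.4
```

```bash
python3 -c "
from station import bot
from h import *
o=bot.get_obs(); where(o); fix(o,V,U*.5-Z*.866)
print((sl(.27,0,.0415)-o['eef_pos']).round(4))"
```

```text
t 17.75 pos [0.5208 0.2652 0.1946] slope s,y,h mm [265.4   1.6  46.1] flat x 206.7 tool axes in feeder frame
 [[-0.866 -0.008  0.5  ]
 [-0.006  1.     0.005]
 [-0.5    0.002 -0.866]] F [ 1.5  0.2 -0.8] grip 0.6451050218448615 49.36804533004761
rotfix [-0.0013  0.0011 -0.0081]
[ 0.0042 -0.005  -0.0017]
```

Call:
{"op": "jog_arm", "data": {"deltas": [[0.0,-0.0018,-0.0018,0,0,-0.008,0.4],[0.0008,-0.0006,-0.0017,0,0,0,0.4],[0,0,0,0,0,0,0.4]]}}

```text
t: 18.05
eef_pos: [0.5236, 0.2607, 0.1923]
tool_rot: [0.247, 0.302, 0.917, -0.08]
contact_force: [1.9, -0.2, -1.3]
gripper_width: 0.644
grasp_force: 49.4
```

Call:
{"op": "jog_arm", "data": {"deltas": [[0,0,0,0,0,0,0.85],[0,0,0,0,0,0,0.85],[0,0,0,0,0,0,0.85],[0,0,0,0,0,0,0.85],[0,0,0,0,0,0,0.85],[0,0,0,0,0,0,0.85],[0,0,0,0,0,0,0.85]]}}

```text
t: 18.75
eef_pos: [0.5232, 0.2614, 0.1923]
tool_rot: [0.247, 0.302, 0.917, -0.079]
contact_force: [1.2, 1.1, 0.2]
gripper_width: 0.851
grasp_force: 0.0
```

Call:
{"op": "jog_arm", "data": {"deltas": [[-0.01,0.007,0.017,0,0,0,0.85],[-0.015,0.011,0.03,0,0,0,0.85],[-0.015,0.011,0.03,0,0,0,0.85],[0,0,0.04,0,0,0,0.85],[0,0.02,0.04,0.077,0.106,0,0.85],[0,0.03,0.03,0.077,0.106,0,0.85],[0,0.03,0,0.077,0.106,0,0.85],[0,0.04,0,0.077,0.106,0,0.85],[0,0.04,0,0,0,0,0.85],[0,0.04,0,0,0,0,0.85]]}}

```text
t: 19.75
eef_pos: [0.4848, 0.4904, 0.3794]
tool_rot: [0.0, 0.314, 0.949, -0.0]
contact_force: [1.8, 0.5, 0.6]
gripper_width: 0.851
grasp_force: 0.0
```

```bash
python3 -c "
from station import bot
from h import *
o=bot.get_obs(); where(o)
c=bot.read_camera('scene'); t=bot.read_camera('top')
cv2.imwrite('pics/z1.png',np.hstack([cv2.resize(t['img'][130:310,150:330],(540,540)),cv2.resize(c['img'][140:245,310:415],(250,540))])[:,:,::-1])"
```

```text
t 19.75 pos [0.4848 0.4904 0.3794] slope s,y,h mm [217.4 162.1 287.1] flat x 44.7 tool axes in feeder frame
 [[-1.     0.007  0.001]
 [ 0.007  1.    -0.   ]
 [-0.001 -0.    -1.   ]] F [1.8 0.5 0.6] grip 0.8510857285704863 0.0
```

View pics/z1.png

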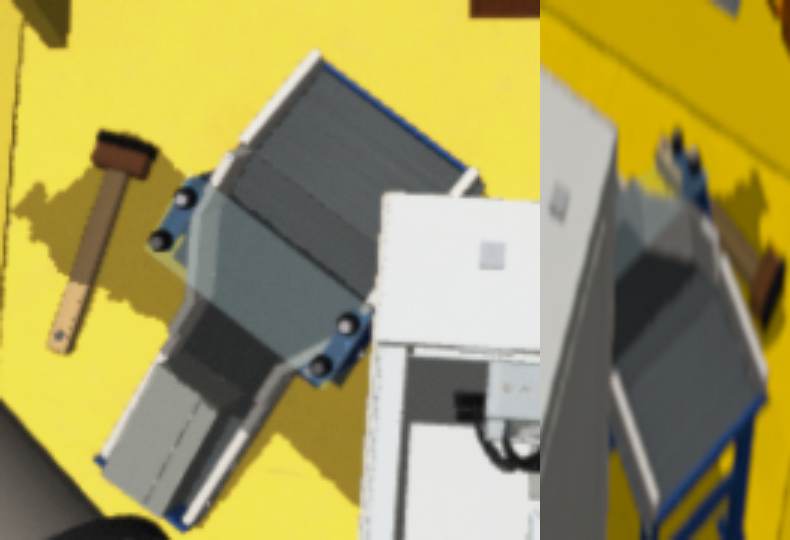

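The carton lies lengthwise against the end stop, from (175,370) down to (145,505) in the picture. The pusher lies on the bench to the left, and the arm is clear of everything.

```bash
python3 -c "
from station import bot
print(bot.hand_in())"
```

```text
the job is handed in; nothing more can be done
None
```

The job is handed in at about 20 s: the carton rests lengthwise against the end stop, the pusher lies on the bench left of the feeder, and the arm never went near the multimeter or the tape.

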